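# Pack the soldering kit into the caddy

## Task

Pack the soldering kit into the caddy: put the low flux tin in the round pocket, the small solder reel in the square pocket and the cork sanding block in the oblong pocket, each lying flat on its pocket's floor, right way up as it stands now. Leave the taller putty tin, the larger line spool and the small closed carton where they are; they are not part of the kit.

Things in the scene. Friction and masses are not known exactly. Their poses are not given: they have to be found in the camera images.
- flux_tin: Low round flux tin, a disc 54 mm across and only 22 mm high (about 90 g). Loose, stands flat on the table at the start. Origin: centre of its underside, z up.
- solder_reel: Small reel of solder wire with two round flanges, standing on a flange: 48 mm across, 30 mm high (about 200 g). Loose, stands flat on the table at the start. Origin: centre of its underside, z up. Grasp it round the flanges, as a plain cylinder.
- sand_block: Plain cork sanding block, a brick 57 (its x) x 92 (its y) x 31 mm high (about 60 g); not the larger brown box far back by the hood. Loose, stands flat on the table at the start. Origin: centre of its underside, z up.
- putty_tin: Tall round putty tin, 60 mm across, 45 mm high: look-alike of the flux tin, but twice as high. Does not belong in the kit. Loose. Origin: centre of its underside, z up.
- spool_blue: Large spool of line, standing on a flange, 64 mm across, 58 mm high: look-alike of the solder reel, but bigger. Does not belong in the kit. Loose. Origin: centre of its underside, z up.
- switch_carton: Small printed cardboard carton 51 (its x) x 70 (its y) x 31 mm high: look-alike of the sanding block, but shorter. Does not belong in the kit. Loose. Origin: centre of its underside, z up.
- caddy: Shallow dark steel caddy 134 (its x) x 322 (its y) mm with a rim 16 mm high all round and a low wire handle (reaching 20 mm out, 15 mm high) at each end; fixed on the table. An open carton stands behind it to the left: lift things 190 mm over the table to pass it. Holds the three wooden inserts in a row along its y, 104 mm apart, in any order. Origin: centre of its underside on the table; z up.
- insert_round: Wooden insert fixed in the caddy, 124 (its x) x 102 (its y) x 11 mm high, with one round pocket 70 mm across, 8 mm deep, black floor, in its middle. Origin: centre of its underside, 3 mm above the table; pocket floor at z = +3 mm, flat top face at z = +11 mm. Axes as the caddy's. Place of the flux tin.
- insert_square: Wooden insert fixed in the caddy, 124 (its x) x 102 (its y) x 11 mm high, with one square pocket 64 x 64 mm, 8 mm deep, black floor, in its middle. Origin: centre of its underside, 3 mm above the table; pocket floor at z = +3 mm, flat top face at z = +11 mm. Axes as the caddy's. Place of the solder reel.
- insert_oblong: Wooden insert fixed in the caddy, 124 (its x) x 102 (its y) x 11 mm high, with one oblong pocket 108 mm (along its x) x 73 mm (along its y), 8 mm deep, black floor, in its middle. Origin: centre of its underside, 3 mm above the table; pocket floor at z = +3 mm, flat top face at z = +11 mm. Axes as the caddy's. Place of the sanding block, whose long side (its y) then lies along the insert's x.

How it is judged:
By the outcome, as a careful person would: the job done as asked, in the order asked, and still so for the second after the job is handed in, with the robot touching nothing.
It also fails if it takes over 91 s, if anything falls off the work surface, if the arm or the gripper's body presses on something with over 40 N, if the wrist force passes 120 N, or if a joint passes its speed limit or range.

## Robot

A 7-joint arm with a two-finger parallel gripper is mounted at the origin on a cart in front of the work surface, level with it; the furniture and walls round the work are solid. World frame = base frame: x ahead of the robot, y to its left, z up, the work surface at z = 0. Lengths are in m, angles in rad, forces in N, time in s.
With the tool pointing down it reaches from about 0.425 to 0.875 m from the base axis. Payload 4.7 kg.
Tool frame: the origin (TCP) lies between the finger pads; the fingertips stand 8 mm ahead of it and the grasp point (between the pads) lies 11 mm behind it; z points along the fingers, y is the direction in which the jaws open and shut (so a half turn about z gives the same grasp; the last joint's range is limited). The gripper opens to 87 mm and grips with 3 to 60 N. Pads are 19 mm wide; open, the fingers measure 117 mm over their backs; the gripper's body (75 mm by 190 mm) begins 51 mm behind the grasp point.
Start: joints at [1.346, 0.321, -0.07, 1.45, 0.023, 1.371, -0.057], TCP at [0.154, -0.632, 0.231] pointing down, gripper open.
Joint ranges: [-2.86, 2.86], [-0.3, 2.09], [-1.38, 1.24], [0.06, 2.45], [-1.56, 4.7], [0.09, 2.05], [-2.69, 2.69]. Speed limits (rad/s): [2.57, 2.57, 3.14, 3.14, 3.14, 3.14, 3.14].

## Interface

Orientations are given as a rotation vector (axis times angle).
In Python, from bench import ctrl, optics, ticket gives the robot as it stands.
- The arm moves only by the tool play_rows, never from a script. Its argument "motion" is a list of rows, each a list of 5 numbers: the closure, from 0 (fully open) to 1 (shut), then the shift along the tool's x, y, z in cm, then the turn about the tool's z in rad. In form: [[jaw, tx, ty, tz, spin], ...]. A call has 1 to 20 rows; each row shifts and turns the commanded pose from where the row before left it, along the tool's axes as they then stand; what a row does not reach is not made up. A row lasts 1/8 s, in which the tool goes at most 62.5 mm and 10.7 degrees, less where a joint would pass 70% of its speed; a pose out of reach is approached as far as the arm can. A call is refused whole if a number of a shift passes 6.25 or a number of a turn 0.188, either way. A call with a gripper value outside its range is refused whole. The fingers move at their own pace and stop on an object; "force" is the grip in N (left out, the last holds). Time passes only in rows, so rows that do not move let the fingers close. It gives the time, the measured TCP pose, the force and the opening at its end, in the units of the state.
- ctrl.get_state(): the state, without advancing time (a new reading comes with each control period).
- optics.get_image(name): name is "scene" or "top" or "wrist"; returns the picture (480x640x3 uint8, red, green, blue); there is no depth.
- optics.calibration(name): a dict with "K" (3x3 intrinsics, pixels), "distortion" ([k1, k2, p1, p2, k3] as OpenCV has them; the pictures are not rectified), "pose" (4x4, takes a point from camera to world coordinates); the wrist camera has in their place "hand_eye" (4x4, takes a point from camera to tool coordinates, whose origin is the TCP and whose axes are the flange's). Camera axes: x right, y down, z forward; pixel columns grow to the right and rows downward; lengths in m; the calibration is good to about 2 mm. A picture is of the moment at which its call begins: read the wrist's pose just before it. calibration takes no time and is no camera call.
- ticket.close_job(): hands the job in, once; it reports no verdict.
The state is a dict: "time": time; "joint_positions": joint angles; "qd": joint speeds; "joint_torque": joint torques, N m; "position": TCP position; "tool_rot": TCP orientation; "ft_force": force on the tool from outside, world axes, zero at the start; "torque": the same for the moment, N m; "grip_width": opening from 0.0 (shut) to 1.0 (fully open).
Only numpy, scipy, OpenCV 4.12 (cv2) and the standard library are available. Lean on these libraries where they do the work, as an engineer would, in place of code of your own. Each camera call takes 0.05 s, during which the arm holds its last target.

## Working session

There is one attempt and no reset: what is moved stays moved. The work goes in short steps, Python scripts to look and compute and a tool call to move; the robot and the scene stay as the last step left them, time stands still between calls to the robot, and variables do not carry over. Pictures are saved under pics/ and viewed, and the job is handed in when it is done.

Besides the shell and the picture viewer there is one more tool, called after ">>>" as name([rows], argument=value, ...), one row to a line, values as JSON. play_rows: Moves the arm, as the interface text tells. Its arguments: {"type":"object","properties":{"motion":{"type":"array"},"force":{"type":"number"}},"required":["motion"]}

```bash
ls; mkdir -p pics
python3 - <<'E'
from bench import ctrl, optics
import cv2
s=ctrl.get_state(); print(s)
for n in("scene","top","wrist"):
    cv2.imwrite(f"pics/{n}0.png",optics.get_image(n)[:,:,::-1]); print(n,optics.calibration(n))
E
```

```text
pics
{'time': 0.0, 'joint_positions': array([ 1.34611472,  0.32183561, -0.07011971,  1.45167328,  0.02261372,
        1.37078139, -0.05695011]), 'qd': array([ 0.00041194,  0.0007571 , -0.00064637,  0.00089408,  0.00051013,
       -0.00158614, -0.00101532]), 'joint_torque': array([-2.56890653e-04, -4.91287279e+01, -4.03944505e-01, -3.12530065e+01,
       -6.38576620e-02,  4.37631912e-02,  1.56412780e-04]), 'position': array([ 0.15357996, -0.63104656,  0.22945444]), 'tool_rot': array([-3.11735742e+00, -3.73988201e-01,  5.12203295e-04]), 'ft_force': array([-0.13787446, -0.10227414,  0.86465334]), 'torque': array([ 0.04521704, -0.01738961, -0.01084788]), 'grip_width': 1.0019912808056242}
scene {'K': array([[607.95850444,   0.        , 321.59073825],
       [  0.        , 607.95850444, 231.3997074 ],
       [  0.        ,   0.        ,   1.        ]]), 'distortion': array([-0.15464684,  0.        ,  0.        ,  0.        ,  0.        ]), 'pose': array([[-0.50715433, -0.53628528,  0.67467961, -0.40514546],
       [-0.86184221,  0.31126251, -0.40042933,  0.65667962],
       [ 0.00474189, -
[... 517 characters left out ...]
, -0.97774614,  0.86194093],
       [ 0.        ,  0.        ,  0.        ,  1.        ]])}
wrist {'K': array([[385.90534591,   0.        , 316.38221786],
       [  0.        , 385.90534591, 235.33540368],
       [  0.        ,   0.        ,   1.        ]]), 'distortion': array([-0.00496023,  0.        ,  0.        ,  0.        ,  0.        ]), 'hand_eye': array([[ 4.32379580e-04, -9.64065172e-01, -2.65665500e-01,
         7.28971669e-02],
       [ 9.99999872e-01,  3.46690523e-04,  3.69439259e-04,
         1.87484561e-04],
       [-2.64059812e-04, -2.65665626e-01,  9.64065198e-01,
        -1.53944096e-01],
       [ 0.00000000e+00,  0.00000000e+00,  0.00000000e+00,
         1.00000000e+00]])}
```

View pics/scene0.png

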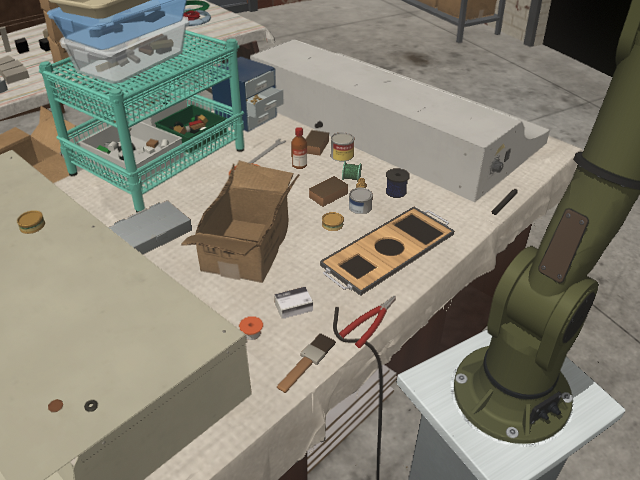

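View pics/top0.png

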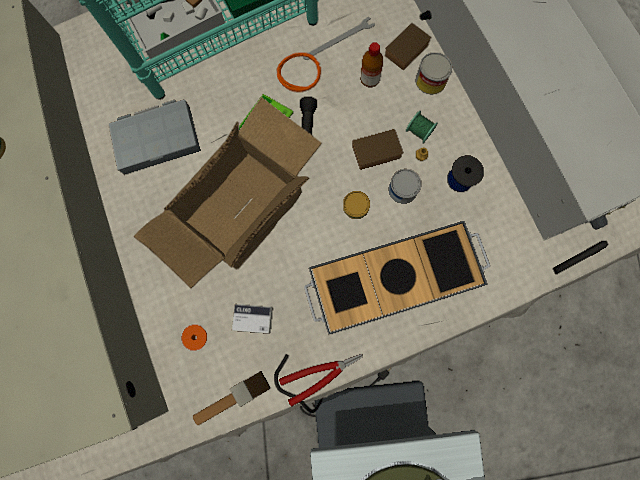

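View pics/wrist0.png

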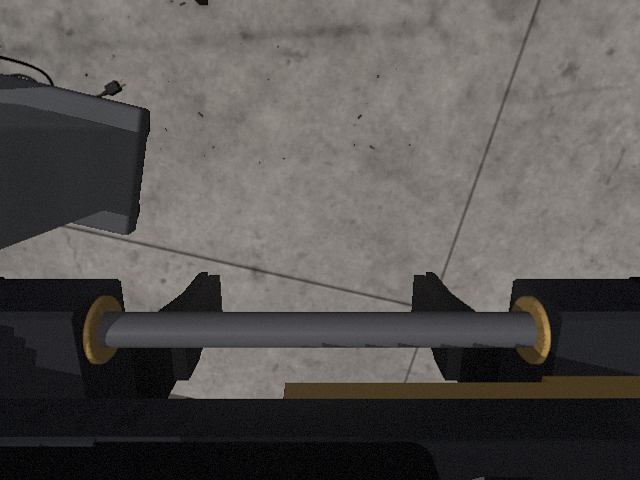

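Run:
```python
import cv2,numpy as np
a=cv2.imread("pics/top0.png"); b=cv2.imread("pics/scene0.png")
def c(im,x,y,w,h,s): return cv2.resize(im[y:y+h,x:x+w],None,fx=s,fy=s,interpolation=cv2.INTER_CUBIC)
cv2.imwrite("pics/z1.png",np.vstack([np.hstack([c(a,320,90,180,130,4)]) ,c(b,220,270,180,20,4)])[:520])
cv2.imwrite("pics/z2.png",np.hstack([c(a,150,280,130,100,3),c(b,230,280,130,100,3)]))
cv2.imwrite("pics/z3.png",c(b,280,120,180,140,4))
cv2.imwrite("pics/z4.png",c(a,300,210,200,130,4))
```

```text
(no output)
```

View pics/z1.png

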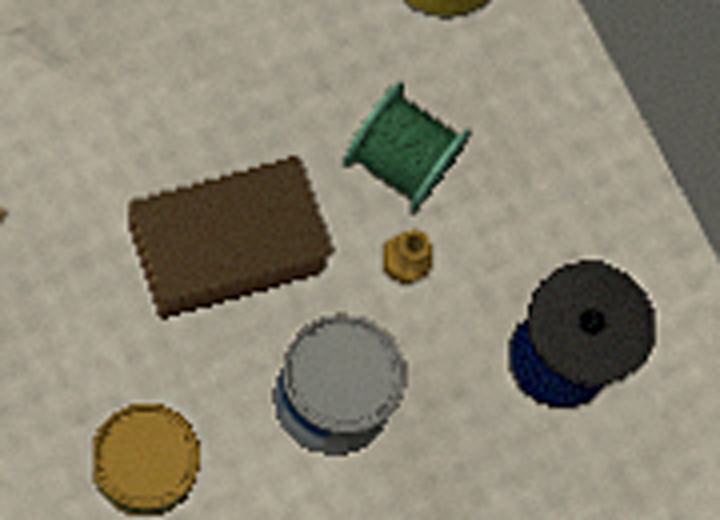

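View pics/z2.png

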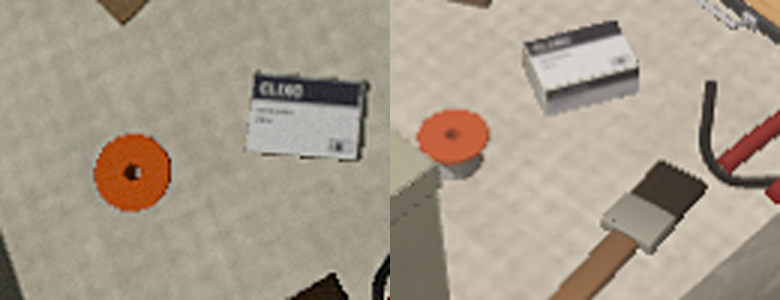

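View pics/z3.png

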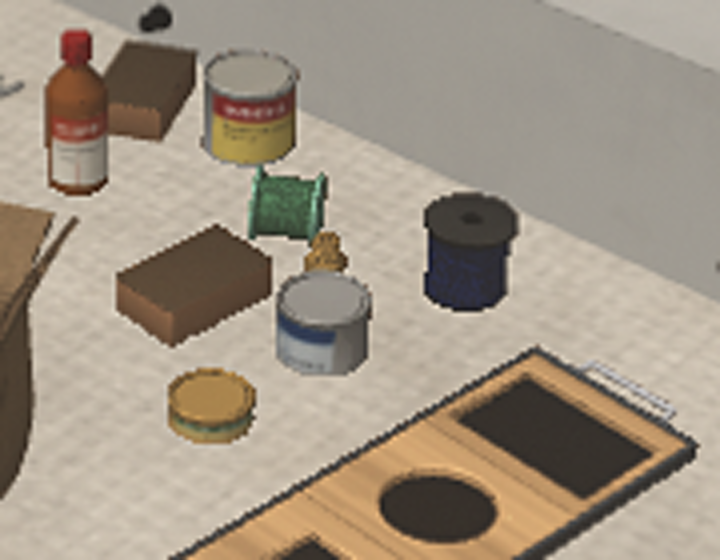

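View pics/z4.png

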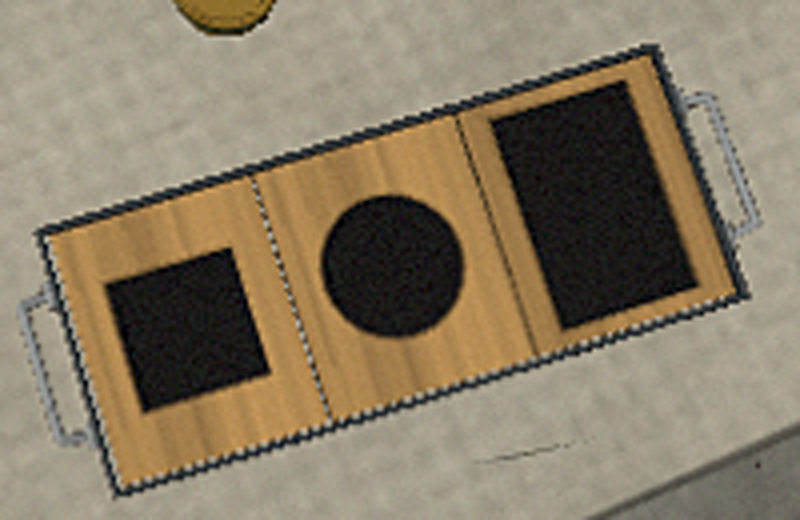

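```bash
cat > h.py <<'E'
import cv2,numpy as np
from bench import ctrl, optics
def cam(name,st=None):
    c=optics.calibration(name)
    if name=="wrist":
        T=np.eye(4);T[:3,:3]=cv2.Rodrigues(np.array(st["tool_rot"]))[0];T[:3,3]=st["position"]
        P=T@c["hand_eye"]
    else: P=c["pose"]
    return c["K"],c["distortion"],P
def w(pts,z,name,st=None):
    K,d,P=cam(name,st)
    n=cv2.undistortPoints(np.array(pts,float).reshape(-1,1,2),K,d).reshape(-1,2)
    r=np.c_[n,np.ones(len(n))]@P[:3,:3].T; o=P[:3,3]
    return (o+r*((z-o[2])/r[:,2])[:,None])
def blob(im,x,y,lo,hi,box=60):
    hsv=cv2.cvtColor(im,cv2.COLOR_BGR2HSV); m=cv2.inRange(hsv,np.array(lo),np.array(hi))
    mm=np.zeros_like(m);y0=max(0,y-box);x0=max(0,x-box);mm[y0:y+box,x0:x+box]=m[y0:y+box,x0:x+box]
    cs,_=cv2.findContours(mm,cv2.RETR_EXTERNAL,cv2.CHAIN_APPROX_NONE)
    cs=[c for c in cs if cv2.pointPolygonTest(c,(x,y),True)>-6 and cv2.contourArea(c)>50]
    return max(cs,key=cv2.contourArea).reshape(-1,2)
def rep(c,z,name,st=None):
    q=w(c,z,name,st)[:,:2].astype(np.float32)
    (a,s,t)=cv2.minAreaRect(q*1000); e=cv2.minEnclosingCircle(q*1000)
    print(name,"rect",np.round(a,1),np.round(s,1),round(t,1),"circ",np.round(e[0],1),round(e[1],1)); return q
E
python3 - <<'E'
from h import *
t=cv2.imread("pics/top0.png"); s=cv2.imread("pics/scene0.png")
Y=((12,110,80),(30,255,255)); O=((3,150,80),(14,255,255)); D=((0,0,0),(180,255,60)); B=((0,60,20),(20,255,120))
for n,z,tp,sc,r in(("tin",.022,(356,203),(332,219),Y),("reel",.030,(194,337),(251,325),O),("block",.031,(377,148),(328,189),B)):
    for nm,im,p in(("top",t,tp),("scene",s,sc)):
        print(n,end=" ")
        try: rep(blob(im,*p,*r),z,nm)
        except Exception as e: print(nm,e)
for n,p,q in(("sq",(347,292),(357,266)),("rd",(397,276),(389,247)),("ob",(448,261),(418,231))):
    for nm,im,pp in(("top",t,p),("scene",s,q)):
        print(n,end=" ")
        try: rep(blob(im,*pp,*D,40),.014,nm)
        except Exception as e: print(nm,e)
for nm,im,p in(("top",t,[(478,59)]),):
    pass
# caddy outer corners from z4 (scale4, off 300,210), rim top z=.016
c=np.array([(38,232),(655,45),(745,297),(118,494)])/4+[300,210]
q=w(c,.016,"top")[:,:2];print(np.round(q*1000),q.mean(0)*1000)
d=q[0]-q[1];print(np.hypot(*d),np.degrees(np.arctan2(*d[::-1])),np.hypot(*(q[1]-q[2])))
E
```

```text
tin top rect [606.1  24.9] [51.3 51.1] 84.0 circ [606.1  26.2] 27.7
tin scene rect [594.8  32.2] [51.6 72.5] 59.5 circ [595.   33.2] 37.4
reel top rect [378.  353.6] [45.7 45.9] 40.2 circ [377.9 353.8] 24.2
reel scene rect [375.9 355.5] [46.5 44.9] 8.7 circ [375.6 355.5] 23.6
block top rect [713.1 -29.7] [64.3 95.7] 11.2 circ [711.7 -30.4] 55.6
block scene rect [700.5 -18.9] [ 84.1 117.3] 11.8 circ [701.  -18.9] 70.3
sq top rect [436.6  61.7] [62.5 62.4] 11.2 circ [436.7  62.3] 43.4
sq scene rect [431.9  65.6] [56.2 55.1] 11.2 circ [432.7  65.1] 37.1
rd top rect [456.8 -40.4] [65.7 65.8] 83.2 circ [456.7 -39.7] 34.0
rd scene rect [452.8 -35. ] [63.1 55.5] 72.3 circ [454.2 -36.8] 33.1
ob top rect [ 476.7 -141.5] [106.8  71.2] 11.5 circ [ 477.2 -141.4] 62.4
ob scene rect [ 472.4 -137. ] [99.6 62.9] 11.5 circ [ 471.3 -136.9] 57.7
[[ 489.  127.]
 [ 551. -184.]
 [ 423. -209.]
 [ 362.  101.]] [455.98373439 -41.07939927]
0.31785516670254127 101.24058245298669 0.13025053921859645
```

Run:
```python
from h import *
K,d,P=cam("top");K2,d2,P2=cam("scene")
def tri(a,b):
    A=[]
    for (k,dd,p),x in(((K,d,P),a),((K2,d2,P2),b)):
        n=cv2.undistortPoints(np.array([[x]],float),k,dd).ravel(); M=np.linalg.inv(p)[:3]
        A+= [n[0]*M[2]-M[0], n[1]*M[2]-M[1]]
    v=np.linalg.svd(np.array(A))[2][-1]; return v[:3]/v[3]
print("hood base front", w([(545,237),(418,0),(500,160)],0,"top"))
print("hood base corner scene", w([(470,195)],0,"scene"))
for z in(.1,.2,.3): print("hood scene top pt at z",z,w([(490,150),(285,42),(385,88)],z,"scene"))
for n,a,b in(("flapR",(321,145),(297,174)),("flapbot",(192,286),(187,243)),("carton cornerR",(303,180),(283,222)),("carton low corner",(233,267),(237,278)),("putty",(405,184),(361,195)),("spool",(466,170),(397,174)),("cardcorner",(236,123),(233,165))):
    print(n,tri(a,b))
print(w([(233,267),(321,145),(303,180)],.13,"top"))
# block corners on top face
c=np.array([(130,203),(297,157),(331,250),(160,316)])/4+[320,90]
print(w(c,.031,"top"))
```

```text
hood base front [[ 0.50494454 -0.35300779  0.        ]
 [ 1.0896354  -0.17723545  0.        ]
 [ 0.67709815 -0.28904996  0.        ]]
hood base corner scene [[ 0.53244837 -0.36096018  0.        ]]
hood scene top pt at z 0.1 [[ 0.56415201 -0.44111031  0.1       ]
 [ 1.52619703 -0.32776934  0.1       ]
 [ 1.01574776 -0.4159619   0.1       ]]
hood scene top pt at z 0.2 [[ 0.44601374 -0.30731133  0.2       ]
 [ 1.2908044  -0.20778439  0.2       ]
 [ 0.84256885 -0.28522802  0.2       ]]
hood scene top pt at z 0.3 [[ 0.32787546 -0.17351236  0.3       ]
 [ 1.05541178 -0.08779945  0.3       ]
 [ 0.66938994 -0.15449414  0.3       ]]
flapR [0.69105709 0.08035069 0.12052109]
flapbot [0.49438442 0.36949924 0.14361487]
carton cornerR [0.67251667 0.12676156 0.00280373]
carton low corner [0.52082779 0.29676023 0.00624862]
putty [ 0.63067989 -0.07324238  0.04028262]
spool [ 0.64169035 -0.19186766  0.05912003]
cardcorner [0.72744206 0.22450664 0.17107665]
[[0.48738182 0.25030407 0.13      ]
 [0.68946991 0.08336291 0.13      ]
 [0.6275629  0.12053685 0.13      ]]
[[ 0.73484857  0.01807192  0.031     ]
 [ 0.75184983 -0.06935474  0.031     ]
 [ 0.69993169 -0.07961717  0.031     ]
 [ 0.67331751  0.00989043  0.031     ]]
```

Run:
```python
from h import *
print("cab base", w([(168,410),(150,345),(130,290),(100,190),(55,20)],0,"top"))
print("cab edge top px", [w([(133,430),(100,330),(20,30)],z,"top").round(3).tolist() for z in(.15,.25,.35)])
print("scene cab top corner",[w([(248,342)],z,"scene").round(3).tolist() for z in(.1,.15,.2,.25)], "base",w([(251,395)],0,"scene"))
for z in (.1,.14): print("flap",z,w([(192,286),(135,236),(222,262)],z,"top").round(3).tolist(), w([(187,243),(192,240),(244,240)],z,"scene").round(3).tolist())
print("switch",w([(252,318)],.031,"top"))
print("brush",w([(250,385)],.02,"top"))
```

```text
cab base [[0.24532289 0.4207165  0.        ]
 [0.36997032 0.45074983 0.        ]
 [0.48050194 0.48901513 0.        ]
 [0.69678049 0.55516845 0.        ]
 [1.15250777 0.69874237 0.        ]]
cab edge top px [[[0.24, 0.423, 0.15], [0.401, 0.473, 0.15], [1.009, 0.672, 0.15]], [[0.259, 0.376, 0.25], [0.397, 0.42, 0.25], [0.92, 0.591, 0.25]], [[0.278, 0.33, 0.35], [0.394, 0.366, 0.35], [0.831, 0.509, 0.35]]]
scene cab top corner [[[0.28, 0.401, 0.1]], [[0.238, 0.417, 0.15]], [[0.196, 0.432, 0.2]], [[0.155, 0.448, 0.25]]] base [[0.24339443 0.42061377 0.        ]]
flap 0.1 [[0.465, 0.331, 0.1], [0.565, 0.433, 0.1], [0.503, 0.276, 0.1]] [[0.598, 0.396, 0.1], [0.602, 0.383, 0.1], [0.545, 0.286, 0.1]]
flap 0.14 [[0.461, 0.318, 0.14], [0.555, 0.415, 0.14], [0.496, 0.266, 0.14]] [[0.549, 0.409, 0.14], [0.553, 0.396, 0.14], [0.499, 0.304, 0.14]]
switch [[0.4037606 0.2416871 0.031    ]]
brush [[0.28216059 0.25611894 0.02      ]]
```

Run:
```python
import cv2,numpy as np
a=cv2.imread("pics/top0.png"); b=cv2.imread("pics/scene0.png")
def c(im,x,y,w,h,s): return cv2.resize(im[y:y+h,x:x+w],None,fx=s,fy=s,interpolation=cv2.INTER_CUBIC)
cv2.imwrite("pics/z5.png",np.vstack([c(b,120,140,200,150,3)]))
```

```text
(no output)
```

View pics/z5.png

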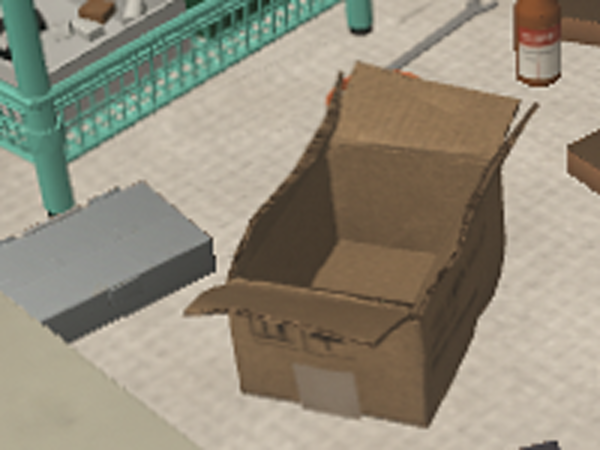

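>>> play_rows([
  [0,2.0,-1.8,0,0],
  [0,3.7,-3.3,0,0],
  [0,3.7,-3.3,0,0],
  [0,3.7,-3.3,0,0],
  [0,3.7,-3.3,0,0],
  [0,3.7,-3.3,0,0],
  [0,3.7,-3.3,0,0],
  [0,3.7,-3.3,0,0],
  [0,3.7,-3.3,0,0],
  [0,3.7,-3.3,0,0],
  [0,3.7,-3.3,0,0],
  [0,3.7,-3.3,0,0],
  [0,3.7,-3.3,0,0],
  [0,3.7,-3.3,0,-0.12],
  [0,0,0,0,-0.13],
  [0,0,0,0,-0.13],
  [0,0,0,0,-0.13],
  [0,0,0,0,0],
], force=20)

```text
time: 2.4
position: [0.5345, -0.0788, 0.2303]
tool_rot: [-2.925, -1.147, 0.001]
ft_force: [0.6, 0.3, 0.2]
grip_width: 0.998
```

```bash
cat >> h.py <<'E'
def psi(s):
    R=cv2.Rodrigues(np.array(s["tool_rot"]))[0]; return np.arctan2(R[1,0],R[0,0])
def go(s,xyz):
    R=cv2.Rodrigues(np.array(s["tool_rot"]))[0]; return (R.T@(np.array(xyz)-s["position"])*100).round(2)
def look(n,fn):
    s=ctrl.get_state(); im=optics.get_image(n)[:,:,::-1].copy(); cv2.imwrite(f"pics/{fn}.png",im); return s,im
def show(s): print("t",round(s["time"],2),"p",np.round(s["position"],4),"psi",round(np.degrees(psi(s)),2),"q",np.round(s["joint_positions"],2),"F",np.round(s["ft_force"],1),"w",round(s["grip_width"],3))
E
python3 - <<'E'
from h import *
s,im=look("wrist","w1"); show(s)
R=cv2.Rodrigues(np.array(s["tool_rot"]))[0];print(R.round(3))
print(go(s,(.606,.0255,.231)))
E
```

```text
t 2.4 p [ 0.5345 -0.0788  0.2303] psi 42.82 q [ 0.72  0.13 -0.67  1.7   0.09  1.33 -0.79] F [0.6 0.3 0.2] w 0.998
[[ 0.733  0.68  -0.001]
 [ 0.68  -0.733  0.   ]
 [-0.    -0.    -1.   ]]
[12.33 -2.79 -0.08]
```

View pics/w1.png

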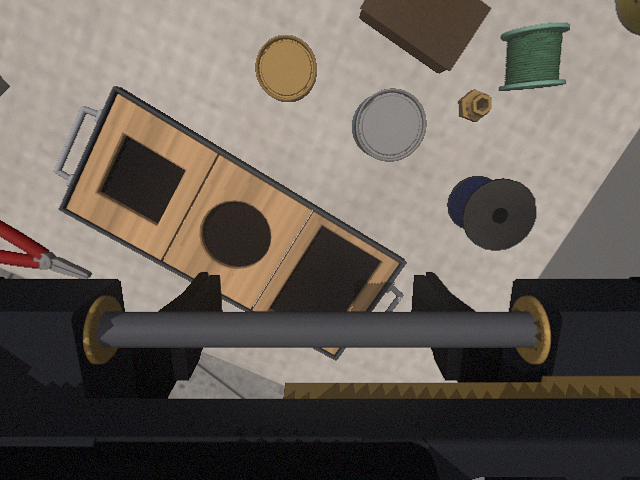

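```bash
cat > m1.py <<'E'
from h import *
import sys
E
python3 - <<'E'
from h import *
s=ctrl.get_state(); im=cv2.imread("pics/w1.png")
Y=((12,90,60),(30,255,255));D=((0,0,0),(180,255,60))
c=blob(im,286,68,*Y); rep(c,.022,"wrist",s)
for p in((142,178),(236,234)): rep(blob(im,*p,*D,65),.014,"wrist",s)
q=w([(116,87),(405,262),(62,209)],.016,"wrist",s);print(q.round(4)); d=q[0]-q[1]; print(np.hypot(*d[:2]),np.degrees(np.arctan2(d[1],d[0])))
E
```

```text
wrist rect [607.4  24.8] [52.5 53.2] 42.8 circ [607.4  24.4] 27.2
wrist rect [439.6  61.3] [61.1 62.6] 11.2 circ [439.4  60.7] 42.8
wrist rect [459.4 -39.8] [66.1 65.8] 40.9 circ [460.3 -39.7] 33.9
[[ 0.4929  0.1269  0.016 ]
 [ 0.554  -0.1833  0.016 ]
 [ 0.365   0.1012  0.016 ]]
0.3161474431035616 101.13377167631921
```

>>> play_rows([
  [0,2.5,-0.5,0,0],
  [0,4.0,-0.9,0,0],
  [0,4.0,-0.9,0,0],
  [0,1.88,-0.34,0,0],
  [0,0,0,3,0],
  [0,0,0,5,0],
  [0,0,0,5,0],
  [0,0,0,3,0],
  [0,0,0,0,0],
])

```text
time: 3.58
position: [0.6052, 0.0235, 0.0679]
tool_rot: [-2.924, -1.146, 0.009]
ft_force: [0.1, 0.4, 0.4]
grip_width: 0.998
```

Run:
```python
from h import *
s,im=look("wrist","w2"); show(s); s2,_=look("scene","s2")
print(go(s,(.6073,.0247,.019)))
```

```text
t 3.58 p [0.6052 0.0235 0.0679] psi 42.8 q [ 0.47  0.45 -0.68  1.72  0.31  1.09 -1.14] F [0.1 0.4 0.4] w 0.998
[0.26 0.08 4.89]
```

View pics/w2.png

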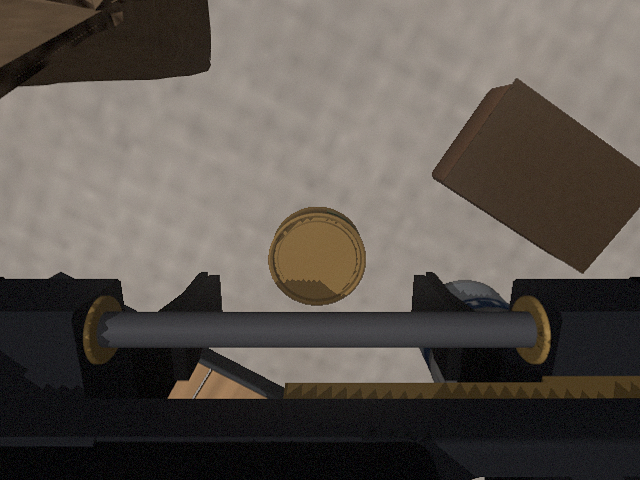

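View pics/s2.png

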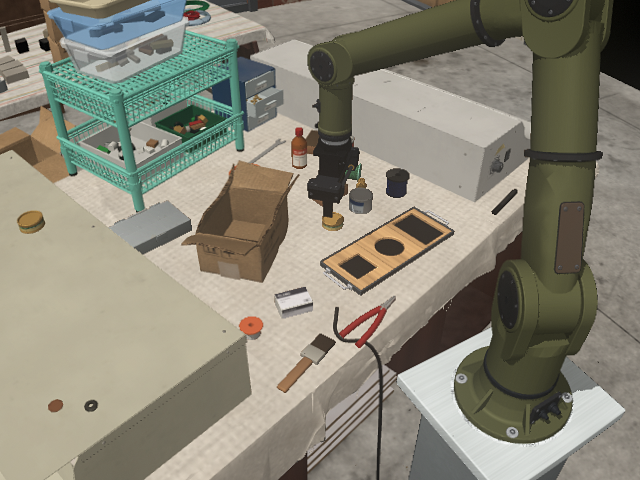

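>>> play_rows([
  [0.15,0.25,0.1,1,0],
  [0.15,0,0,2,0],
  [0.15,0,0,1.5,0],
  [0.15,0,0,0.4,0],
  [0.5,0,0,0,0],
  [0.8,0,0,0,0],
  [0.8,0,0,0,0],
  [0.8,0,0,0,0],
  [0.8,0,0,0,0],
], force=20)

```text
time: 4.8
position: [0.6104, 0.0259, 0.022]
tool_rot: [2.924, 1.149, 0.001]
ft_force: [-0.7, 0.4, 2.9]
grip_width: 0.602
```

Run:
```python
from h import *
s=ctrl.get_state(); show(s); print(s["grip_width"]*87)
```

```text
t 4.8 p [0.6104 0.0259 0.022 ] psi 42.9 q [ 0.44  0.51 -0.66  1.74  0.36  1.01 -1.17] F [-0.7  0.4  2.9] w 0.602
52.39043132115736
```

Run:
```python
from h import *
for i in range(2):
    s,im=look("wrist",f"w3{i}"); show(s)
```

```text
t 4.8 p [0.6104 0.0259 0.022 ] psi 42.9 q [ 0.44  0.51 -0.66  1.74  0.36  1.01 -1.17] F [-0.7  0.4  2.9] w 0.602
t 4.85 p [0.6104 0.026  0.0221] psi 42.91 q [ 0.44  0.51 -0.66  1.74  0.36  1.01 -1.17] F [-0.4  0.3  3.9] w 0.603
```

View pics/w30.png

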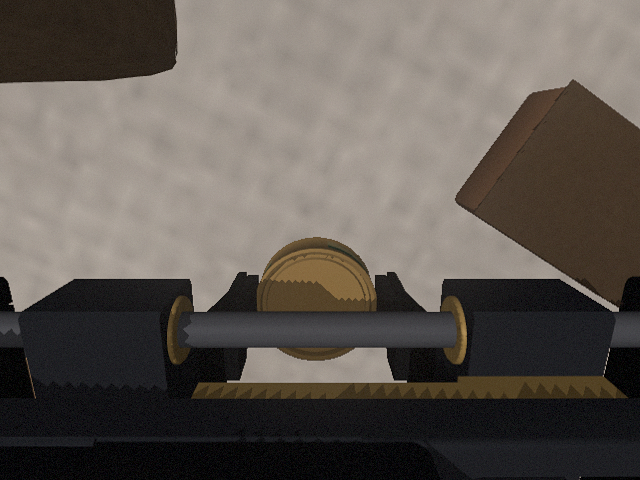

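>>> play_rows([
  [0.15,0,0,0,0],
  [0.15,-0.2,0,0.15,0],
  [0.15,0,0,0,0],
  [0.15,0,0,0,0],
])

```text
time: 5.4
position: [0.6083, 0.0243, 0.0198]
tool_rot: [-2.924, -1.149, 0.001]
ft_force: [-0.3, 0.2, -0.0]
grip_width: 0.839
```

Run:
```python
from h import *
s=ctrl.get_state(); show(s)
```

```text
t 5.4 p [0.6083 0.0243 0.0198] psi 42.89 q [ 0.44  0.51 -0.66  1.75  0.36  1.01 -1.17] F [-0.3  0.2 -0. ] w 0.839
```

Good: 1 mm deeper command, force now zero. Go 1 mm further and grip.

>>> play_rows([
  [0.15,-0.1,0,0.1,0],
  [0.4,0,0,0,0],
  [0.6,0,0,0,0],
  [0.6,0,0,0,0],
  [0.6,0,0,0,0],
], force=20)

```text
time: 6.02
position: [0.6079, 0.0238, 0.019]
tool_rot: [2.924, 1.149, 0.0]
ft_force: [-0.1, 0.3, 0.8]
grip_width: 0.603
```

Run:
```python
from h import *
s=ctrl.get_state(); show(s)
```

```text
t 6.03 p [0.6079 0.0238 0.019 ] psi 42.91 q [ 0.45  0.51 -0.66  1.75  0.36  1.   -1.17] F [-0.1  0.3  0.8] w 0.603
```

>>> play_rows([
  [0.6,0,0,-2,0],
  [0.6,0,0,-4,0],
  [0.6,0,0,-4,0],
  [0.6,-1.8,-0.7,0,0],
  [0.6,-3.8,-1.4,0,0],
  [0.6,-3.8,-1.4,0,0],
  [0.6,-3.8,-1.4,0,0],
  [0.6,-2.1,-0.6,0,0],
  [0.6,0,0,0,0],
])

```text
time: 7.15
position: [0.4575, -0.0411, 0.12]
tool_rot: [2.923, 1.145, -0.0]
ft_force: [-0.9, 0.2, -0.4]
grip_width: 0.606
```

Run:
```python
from h import *
s,im=look("wrist","w4"); show(s); print(go(s,(.4585,-.04,.040)));look("scene","s4")
a=cv2.imread("pics/s4.png")[180:300,300:480]; cv2.imwrite("pics/s4z.png",cv2.resize(a,None,fx=4,fy=4))
```

```text
t 7.15 p [ 0.4575 -0.0411  0.12  ] psi 42.8 q [ 0.75  0.04 -0.73  2.02  0.03  1.09 -0.81] F [-0.9  0.2 -0.4] w 0.606
[ 0.16 -0.03  8.  ]
```

View pics/w4.png

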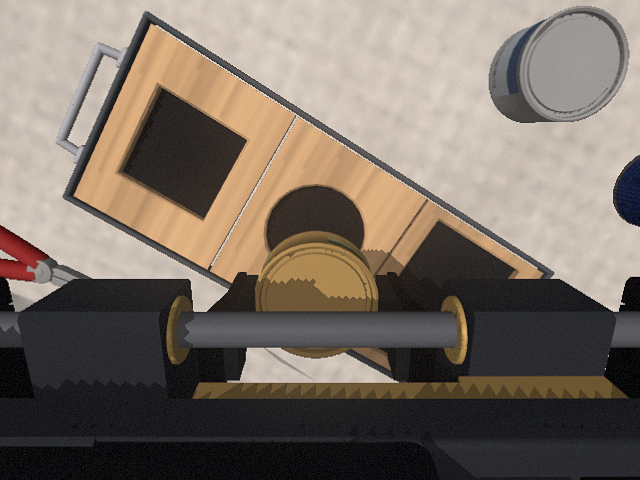

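View pics/s4z.png

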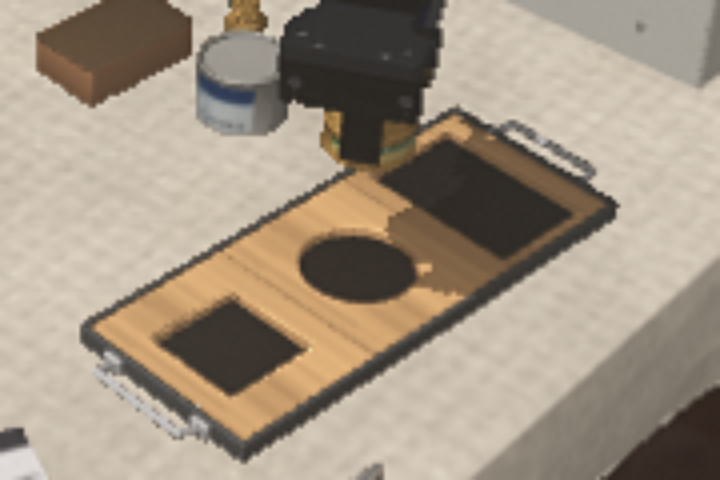

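>>> play_rows([
  [0.6,0.15,0,2,0],
  [0.6,0,0,3.5,0],
  [0.6,0,0,2,0],
  [0.6,0,0,1,0],
  [0.6,0,0,0.6,0],
  [0.6,0,0,0.2,0],
  [0.6,0,0,0,0],
])

```text
time: 8.12
position: [0.4599, -0.0391, 0.0265]
tool_rot: [2.923, 1.149, 0.001]
ft_force: [0.7, -0.3, -1.9]
grip_width: 0.604
```

Run:
```python
from h import *
s,im=look("wrist","w5"); show(s);look("scene","s5");look("top","t5")
a=cv2.imread("pics/s5.png")[180:300,300:480]; cv2.imwrite("pics/s5z.png",cv2.resize(a,None,fx=4,fy=4))
```

```text
t 8.12 p [ 0.4599 -0.0391  0.0265] psi 42.9 q [ 0.7   0.2  -0.72  2.1   0.17  0.9  -0.93] F [ 0.7 -0.3 -1.9] w 0.604
```

View pics/w5.png

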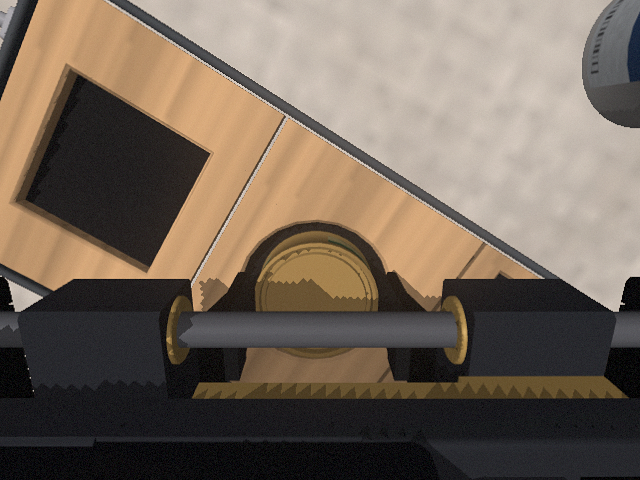

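View pics/s5z.png

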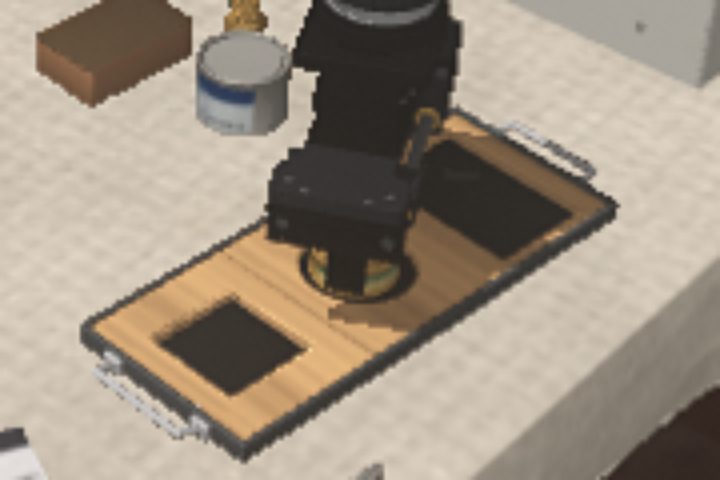

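>>> play_rows([
  [0.6,0,0,0.1,0],
  [0.2,0,0,0,0],
  [0.2,0,0,0,0],
  [0.2,0,0,0,0],
  [0.2,0,0,-1.5,0],
  [0.2,0,0,-4,0],
  [0.2,0,0,-6,0],
  [0.0,0,0,-6,0],
  [0,0,0,0,-0.16],
  [0,0,0,0,-0.18],
  [0,0,0,0,-0.18],
  [0,0,0,0,-0.18],
  [0,0,0,0,-0.18],
  [0,0,0,0,0],
])

```text
time: 10.02
position: [0.4595, -0.0388, 0.2009]
tool_rot: [2.157, 2.283, 0.001]
ft_force: [-0.2, 0.1, 0.6]
grip_width: 1.0
```

Run:
```python
from h import *
s0=dict(tool_rot=[2.923,1.149,.001],position=[.4599,-.0391,.0265])
q=w([(68,66),(212,153),(148,271),(12,203)],.014,"wrist",s0)[:,:2]; print(q.round(4),q.mean(0), np.linalg.norm(q-np.roll(q,1,0),axis=1))
s,im=look("wrist","w6"); show(s);print(go(s,(.3785,.353,.2)));look("scene","s6")
a=cv2.imread("pics/s6.png")[180:300,300:480]; cv2.imwrite("pics/s6z.png",cv2.resize(a,None,fx=4,fy=4))
```

```text
[[0.4634 0.0993]
 [0.476  0.0356]
 [0.4145 0.0238]
 [0.3995 0.0864]] [0.43832639 0.0612711 ] [0.06516263 0.06495424 0.06262572 0.06441809]
t 10.03 p [ 0.4595 -0.0388  0.2009] psi 93.24 q [ 0.76 -0.05 -0.7   1.92 -0.03  1.26  0.12] F [-0.2  0.1  0.6] w 1.0
[39.57 -5.87  0.07]
```

View pics/w6.png

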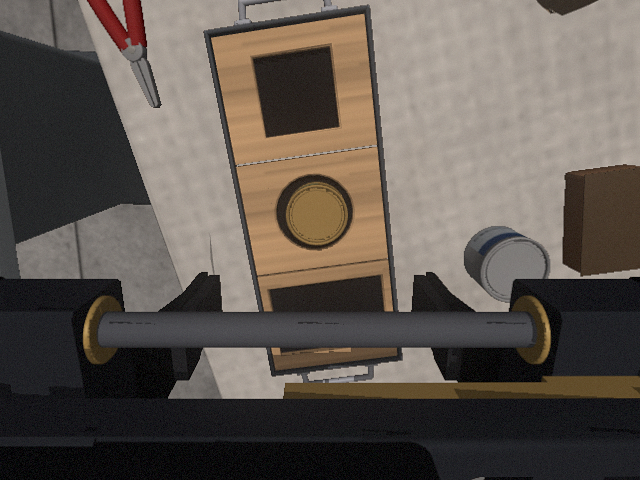

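View pics/s6z.png

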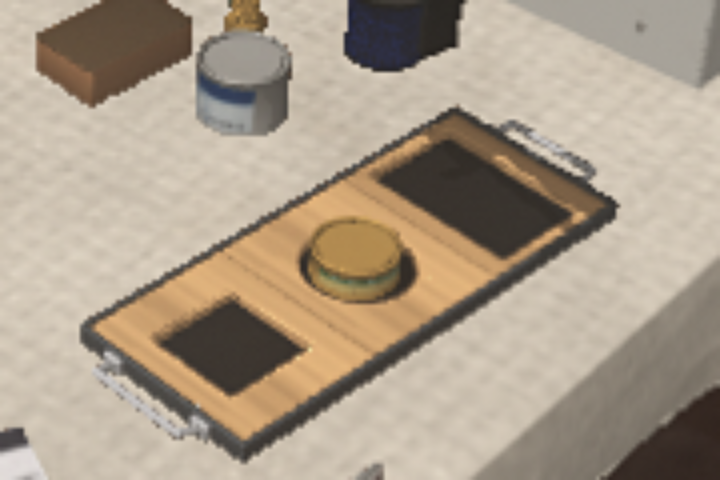

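>>> play_rows([
  [0,2.5,-0.4,0,0],
  [0,4.5,-0.7,0,0],
  [0,5,-0.75,0,0],
  [0,5,-0.75,0,0],
  [0,5,-0.75,0,0],
  [0,5,-0.75,0,0],
  [0,4,-0.6,0,0],
  [0,2,-0.3,0,0],
  [0,0,0,0,-0.15],
  [0,0,0,0,-0.16],
  [0,0,0,0,-0.15],
  [0,0,0,0,-0.15],
  [0,0,0,0,0],
])

```text
time: 11.75
position: [0.3903, 0.2875, 0.2002]
tool_rot: [1.375, 2.824, -0.0]
ft_force: [-0.1, -0.2, -0.2]
grip_width: 1.0
```

Run:
```python
from h import *
s,im=look("wrist","w7"); show(s);print(go(s,(.3785,.353,.2)));look("scene","s7")
```

```text
t 11.75 p [0.3903 0.2875 0.2002] psi 128.07 q [ 0.48  0.05 -1.18  1.86  0.05  1.26 -0.05] F [-0.1 -0.2 -0.2] w 1.0
[5.89 3.11 0.01]
```

View pics/w7.png

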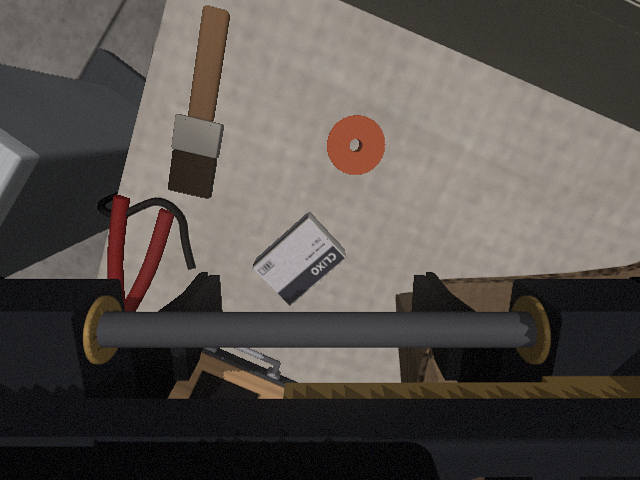

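View pics/s7.png

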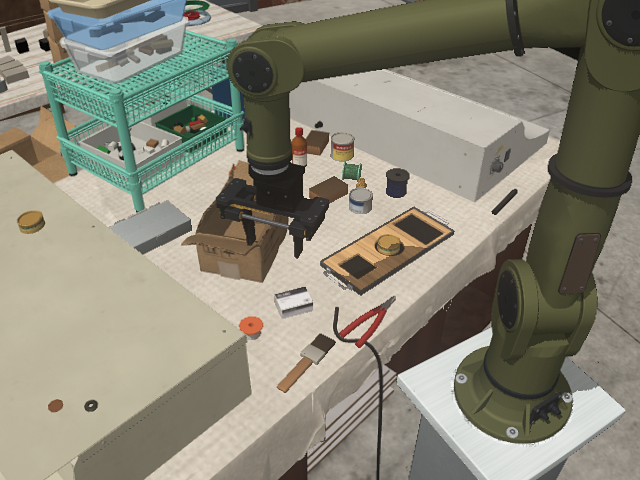

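Run:
```python
from h import *
s=ctrl.get_state(); im=cv2.imread("pics/w7.png")
rep(blob(im,345,145,(0,120,60),(14,255,255)),.030,"wrist",s)
rep(blob(im,356,130,(0,120,60),(14,255,255)),.030,"wrist",s)
print("box flap px", w([(400,292),(640,262)],.13,"wrist",s), w([(415,375)],.0,"wrist",s))
print(go(s,(.379,.3535,.2)))
```

```text
wrist rect [379.1 354.2] [46.8 47.1] 38.5 circ [379.1 354.2] 23.9
wrist rect [379.1 354.2] [46.8 47.1] 38.5 circ [379.1 354.2] 23.9
box flap px [[0.44816146 0.29917231 0.13      ]
 [0.55152466 0.40539951 0.13      ]] [[0.5828891  0.21127071 0.        ]]
[5.9  3.17 0.01]
```

>>> play_rows([
  [0,3,1.6,0,0],
  [0,2.95,1.55,0,0],
  [0,0,0,0,0],
  [0,0,0,3,0],
  [0,0,0,4,0],
  [0,0,0,4,0],
  [0,0,0,2,0],
  [0,0,0,0,0],
])

```text
time: 12.85
position: [0.3779, 0.3527, 0.0692]
tool_rot: [-1.372, -2.825, 0.003]
ft_force: [0.5, 0.2, 0.4]
grip_width: 1.0
```

Run:
```python
from h import *
s,im=look("wrist","w8"); show(s);print(go(s,(.379,.354,.022)));look("scene","s8")
```

```text
t 12.85 p [0.3779 0.3527 0.0692] psi 128.2 q [ 0.15  0.39 -1.1   1.93  0.39  1.07 -0.44] F [0.5 0.2 0.4] w 1.0
[0.04 0.18 4.72]
```

View pics/w8.png

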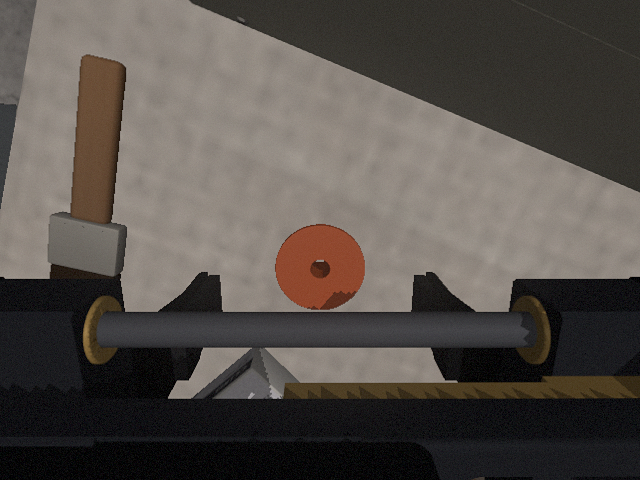

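View pics/s8.png

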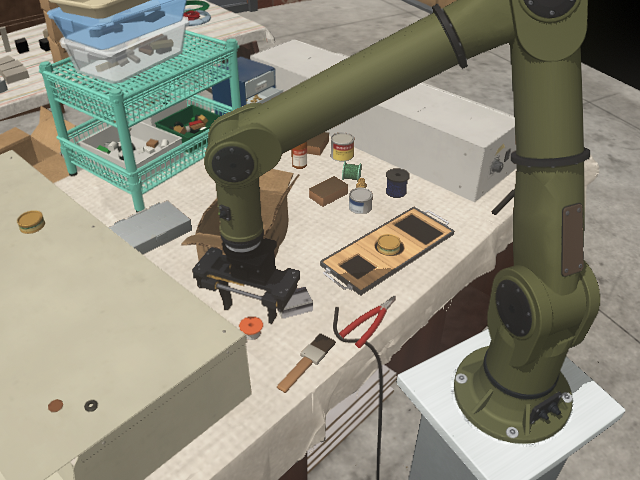

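Run:
```python
from h import *
s=ctrl.get_state(); im=cv2.imread("pics/w8.png")
q=rep(blob(im,300,260,(0,120,50),(14,255,255)),.030,"wrist",s)
print(go(s,(.379,.354,.021)))
```

```text
wrist rect [379.2 354.9] [45.2 48.5] 39.9 circ [380.2 355.6] 24.4
[-0.02 -0.02  5.02]
```

>>> play_rows([
  [0.15,0,0,2,0],
  [0.15,0,0,2,0],
  [0.15,0,0,0.9,0],
  [0.15,0,0,0,0],
  [0.5,0,0,0,0],
  [0.7,0,0,0,0],
  [0.7,0,0,0,0],
  [0.7,0,0,0,0],
], force=30)

```text
time: 13.95
position: [0.3785, 0.3539, 0.0213]
tool_rot: [1.37, 2.826, 0.001]
ft_force: [-0.2, -0.2, 1.3]
grip_width: 0.542
```

Run:
```python
from h import *
s=ctrl.get_state(); show(s); print(s["grip_width"]*87)
```

```text
t 13.95 p [0.3785 0.3539 0.0213] psi 128.27 q [ 0.09  0.46 -1.04  1.96  0.47  0.99 -0.5 ] F [-0.2 -0.2  1.3] w 0.542
47.120447218543056
```

>>> play_rows([
  [0.7,0,0,-2,0],
  [0.7,0,0,-4,0],
  [0.7,0,0,-5,0],
  [0.7,0,0,-5,0],
  [0.7,0,0,-2.5,0],
  [0.7,-2,-1,0,0],
  [0.7,-3.8,-1.9,0,0],
  [0.7,-4,-2,0,0],
  [0.7,-4,-2,0,0],
  [0.7,-4,-2,0,0],
  [0.7,-4,-2,0,0],
  [0.7,-3,-1.5,0,0],
  [0.7,-1.8,-1,0,0],
  [0.7,0,0,3,0],
  [0.7,0,0,4,0],
  [0.7,0,0,2,0],
  [0.7,0,0,0,0],
])

```text
time: 16.08
position: [0.4363, 0.0624, 0.1153]
tool_rot: [-1.367, -2.825, 0.001]
ft_force: [0.5, 0.7, -2.1]
grip_width: 0.543
```

Run:
```python
from h import *
s,im=look("wrist","w9"); show(s);print(go(s,(.4383,.0615,.0283)));look("scene","s9")
a=cv2.imread("pics/s9.png")[180:300,300:480]; cv2.imwrite("pics/s9z.png",cv2.resize(a,None,fx=4,fy=4))
```

```text
t 16.07 p [0.4363 0.0624 0.1153] psi 128.35 q [ 0.8   0.01 -0.99  2.06  0.    1.08  0.48] F [ 0.5  0.7 -2.1] w 0.543
[-0.22  0.12  8.7 ]
```

View pics/w9.png

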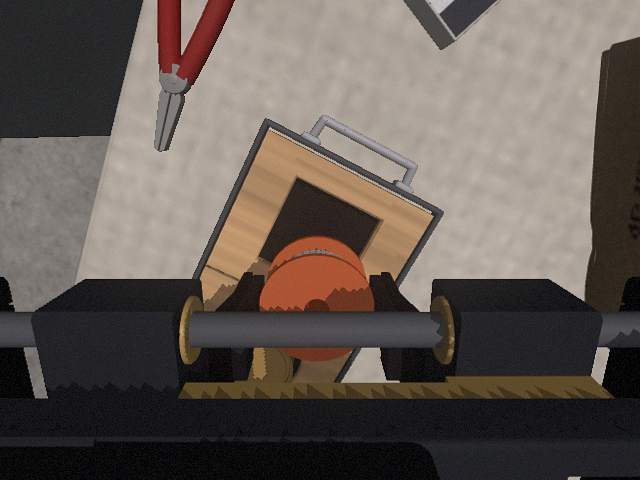

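View pics/s9z.png

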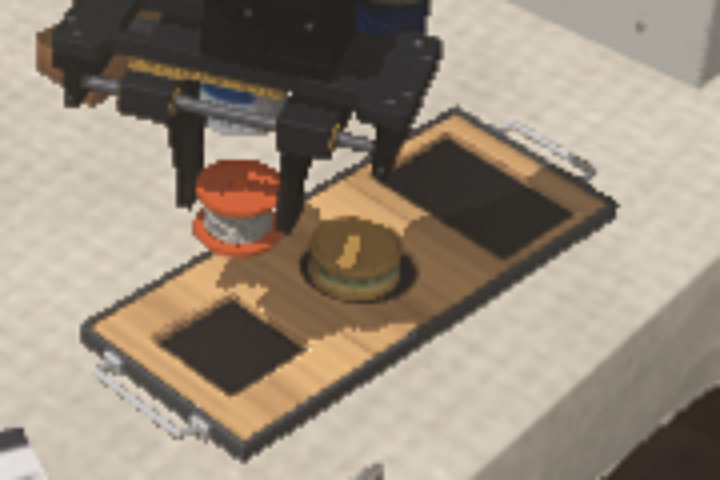

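>>> play_rows([
  [0.7,-0.2,0.1,3,0],
  [0.7,0,0,3,0],
  [0.7,0,0,1.5,0],
  [0.7,0,0,0.8,0],
  [0.7,0,0,0.3,0],
  [0.7,0,0,0,0],
])

```text
time: 16.92
position: [0.4404, 0.0609, 0.0306]
tool_rot: [1.37, 2.826, 0.0]
ft_force: [-0.4, 0.4, -2.0]
grip_width: 0.546
```

Run:
```python
from h import *
s,im=look("wrist","w10"); show(s);print(go(s,(.4383,.0615,.0276)))
```

```text
t 16.93 p [0.4404 0.0609 0.0306] psi 128.27 q [ 0.73  0.2  -0.97  2.13  0.21  0.91  0.3 ] F [-0.4  0.4 -2. ] w 0.546
[ 0.17 -0.13  0.3 ]
```

View pics/w10.png

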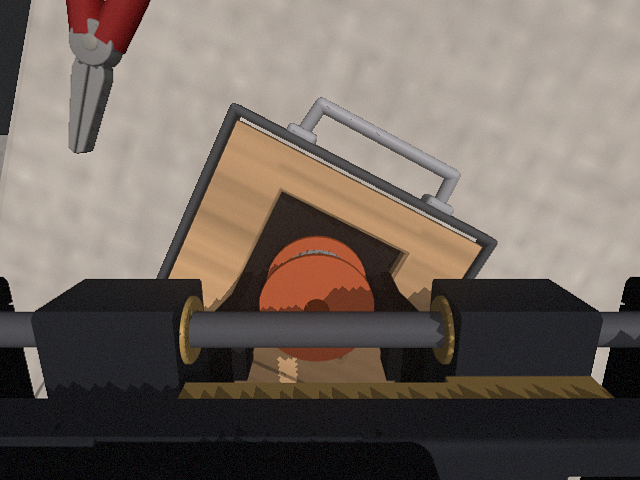

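>>> play_rows([
  [0.7,0.15,-0.1,0.25,0],
  [0.7,0,0,0,0],
  [0.25,0,0,0,0],
  [0.25,0,0,0,0],
  [0.25,0,0,0,0],
  [0.25,0,0,-1.5,0],
  [0.25,0,0,-4,0],
  [0.25,0,0,-6,0],
  [0.0,0,0,-6,0],
  [0,0,0,0,0.15],
  [0,0,0,0,0.16],
  [0,0,0,0,0.16],
  [0,0,0,0,0],
])

```text
time: 18.6
position: [0.4381, 0.0615, 0.2026]
tool_rot: [1.989, 2.431, -0.001]
ft_force: [0.5, -0.0, 0.3]
grip_width: 0.995
```

Run:
```python
from h import *
s,im=look("wrist","w11"); show(s);print(go(s,(.71,-.1,.2)));look("scene","s11")
a=cv2.imread("pics/s11.png")[160:300,270:480]; cv2.imwrite("pics/s11z.png",cv2.resize(a,None,fx=3.5,fy=3.5))
```

```text
t 18.6 p [0.4381 0.0615 0.2026] psi 101.44 q [ 0.94 -0.15 -1.04  1.95 -0.13  1.27  0.15] F [ 0.5 -0.   0.3] w 0.995
[-21.22  23.45   0.27]
```

View pics/s11z.png

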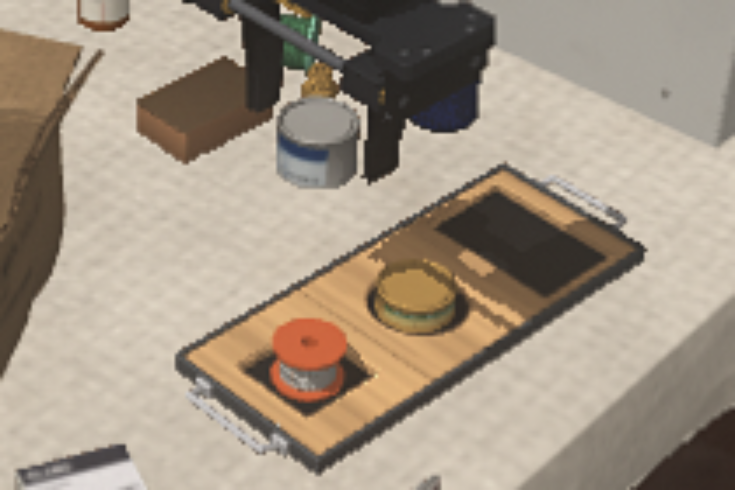

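View pics/w11.png

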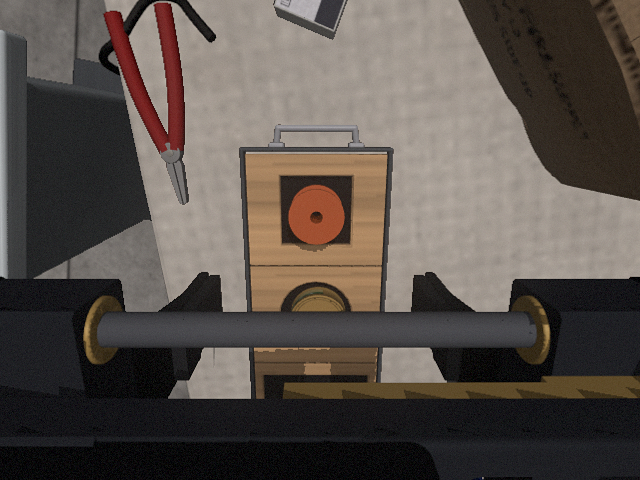

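>>> play_rows([
  [0,-1.5,1.7,0,0],
  [0,-3,3.3,0,0],
  [0,-3.3,3.6,0,0],
  [0,-3.3,3.6,0,0],
  [0,-3.3,3.6,0,0],
  [0,-3.3,3.6,0,0],
  [0,-2.2,2.5,0,0],
  [0,-1.3,1.5,0,0],
  [0,0,0,0,0],
])

```text
time: 19.82
position: [0.7097, -0.1013, 0.2009]
tool_rot: [-1.99, -2.429, 0.001]
ft_force: [-0.1, 0.3, -0.2]
grip_width: 0.999
```

Run:
```python
from h import *
s,im=look("wrist","w12"); show(s);print(go(s,(.713,-.03,.2)))
```

```text
t 19.82 p [ 0.7097 -0.1013  0.2009] psi 101.35 q [ 0.68  0.64 -0.92  1.27  0.5   1.46  0.01] F [-0.1  0.3 -0.2] w 0.999
[6.92 1.72 0.09]
```

View pics/w12.png

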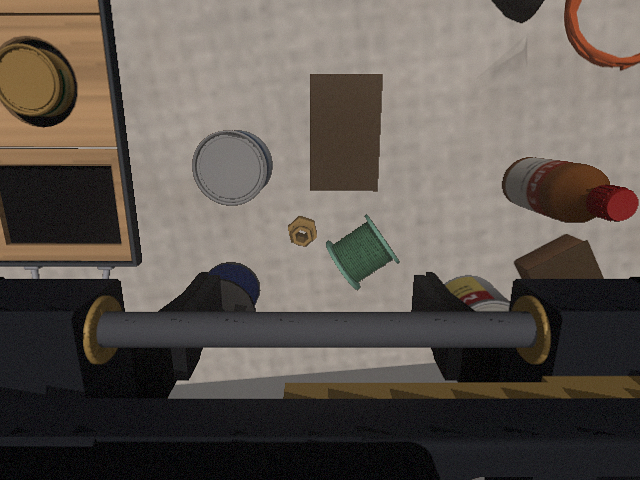

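Run:
```python
from h import *
s=ctrl.get_state(); im=cv2.imread("pics/w12.png")
z=cv2.resize(im[60:205,290:400],None,fx=4,fy=4); cv2.imwrite("pics/w12z.png",z)
q=w([(310,74),(383,74),(377,192),(310,190)],.031,"wrist",s)[:,:2];print(q.round(4),q.mean(0),np.linalg.norm(q-np.roll(q,1,0),axis=1))
for i in range(4):
    d=q[i]-q[i-1]; print(np.degrees(np.arctan2(d[1],d[0])).round(1))
p=w([(0,165),(112,163),(123,243),(5,247)],.014,"wrist",s)[:,:2];print(p.round(4),p.mean(0))
print("green/brass", w([(362,252),(302,231),(233,167)],.03,"wrist",s).round(3))
```

```text
[[ 0.6816  0.0107]
 [ 0.7376  0.022 ]
 [ 0.7551 -0.0692]
 [ 0.6993 -0.0788]] [ 0.71839654 -0.02882874] [0.09124943 0.05713589 0.09293831 0.05668434]
101.2
11.4
-79.1
-170.3
[[ 0.4284 -0.1136]
 [ 0.5251 -0.0924]
 [ 0.5395 -0.164 ]
 [ 0.4319 -0.1897]] [ 0.48122149 -0.13994133]
green/brass [[ 0.755 -0.124  0.03 ]
 [ 0.699 -0.116  0.03 ]
 [ 0.633 -0.073  0.03 ]]
```

View pics/w12z.png

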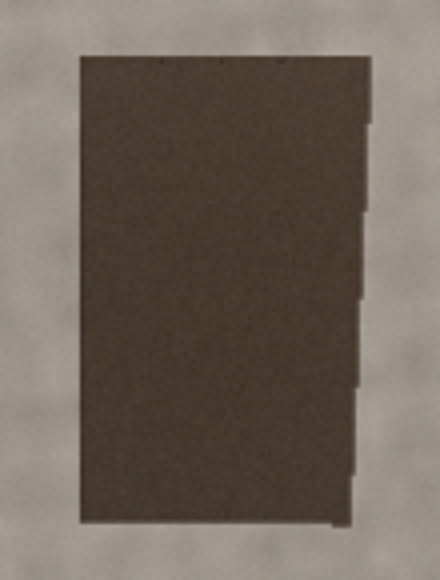

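>>> play_rows([
  [0,2,0.7,0,0],
  [0,3,1,0,0],
  [0,1.95,0.6,0,0],
  [0,0,0,0,0],
  [0.1,0,0,3,0],
  [0.1,0,0,4,0],
  [0.1,0,0,4,0],
  [0.1,0,0,2,0],
  [0.1,0,0,0,0],
  [0.1,0,0,0,0],
])

```text
time: 21.12
position: [0.7193, -0.0277, 0.0745]
tool_rot: [1.99, 2.428, 0.003]
ft_force: [0.2, 0.6, 1.0]
grip_width: 0.902
```

Run:
```python
from h import *
s,im=look("wrist","w13"); show(s);print(go(s,(.7184,-.0288,.021)))
```

```text
t 21.12 p [ 0.7193 -0.0277  0.0745] psi 101.32 q [ 0.57  0.74 -0.87  1.4   0.57  1.26 -0.15] F [0.2 0.6 1. ] w 0.902
[-0.09 -0.12  5.35]
```

View pics/w13.png

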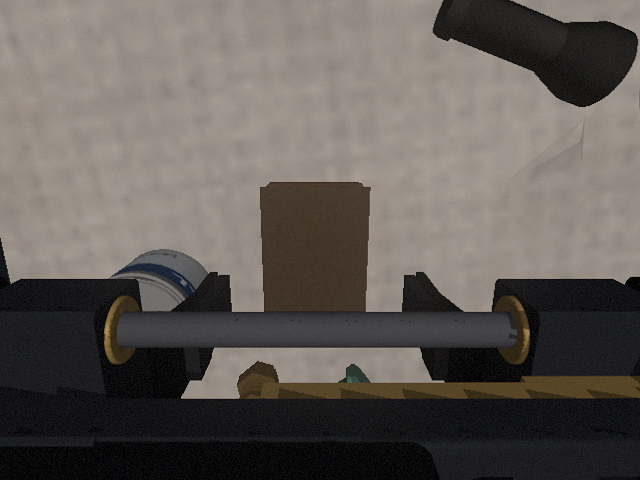

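>>> play_rows([
  [0.1,-0.05,-0.1,2,0],
  [0.1,0,0,2,0],
  [0.1,0,0,1.3,0],
  [0.1,0,0,0,0],
  [0.4,0,0,0,0],
  [0.6,0,0,0,0],
  [0.6,0,0,0,0],
  [0.6,0,0,0,0],
], force=20)

```text
time: 22.18
position: [0.7177, -0.0283, 0.0203]
tool_rot: [1.99, 2.429, 0.001]
ft_force: [0.5, 0.3, 1.0]
grip_width: 0.654
```

Run:
```python
from h import *
s=ctrl.get_state(); show(s); print(s["grip_width"]*87)
```

```text
t 22.18 p [ 0.7177 -0.0283  0.0203] psi 101.34 q [ 0.56  0.79 -0.84  1.44  0.61  1.18 -0.17] F [0.5 0.3 1. ] w 0.654
56.86311330105675
```

>>> play_rows([
  [0.6,0,0,-2,0],
  [0.6,0,0,-4,0],
  [0.6,0,0,-5,0],
  [0.6,0,0,-4,0],
  [0.6,0,0,-2,0],
  [0.6,-0.5,-2,0,0],
  [0.6,-1,-4,0,0],
  [0.6,-1.1,-4.4,0,0],
  [0.6,-1.1,-4.4,0,0],
  [0.6,-1.1,-4.4,0,0],
  [0.6,-1,-4,0,0],
  [0.6,-0.6,-2.3,0,0],
  [0.6,0,0,0,0],
])

```text
time: 23.8
position: [0.478, -0.1429, 0.1891]
tool_rot: [1.996, 2.426, -0.005]
ft_force: [1.3, -0.6, -0.8]
grip_width: 0.654
```

>>> play_rows([
  [0.6,0,0,0,0.15],
  [0.6,0,0,0,0.16],
  [0.6,0,0,0,0.16],
  [0.6,0,0,0,0.16],
  [0.6,0,0,0,0.16],
  [0.6,0,0,0,0.16],
  [0.6,0,0,0,0.16],
  [0.6,0,0,0,0.16],
  [0.6,0,0,0,0.16],
  [0.6,0,0,0,0.14],
  [0.6,0,0,0,0],
])

```text
time: 25.18
position: [0.4807, -0.1401, 0.1894]
tool_rot: [-3.125, -0.317, -0.001]
ft_force: [-0.1, -0.6, -0.3]
grip_width: 0.651
```

Run:
```python
from h import *
s,im=look("wrist","w14"); show(s);print(go(s,(.480,-.141,.0265)))
look("scene","s14")
a=cv2.imread("pics/s14.png")[160:300,270:480]; cv2.imwrite("pics/s14z.png",cv2.resize(a,None,fx=3.5,fy=3.5))
```

```text
t 25.18 p [ 0.4807 -0.1401  0.1894] psi 11.59 q [ 1.16  0.1  -0.96  1.84  0.08  1.24 -1.2 ] F [-0.1 -0.6 -0.3] w 0.651
[-0.09  0.09 16.29]
```

View pics/w14.png

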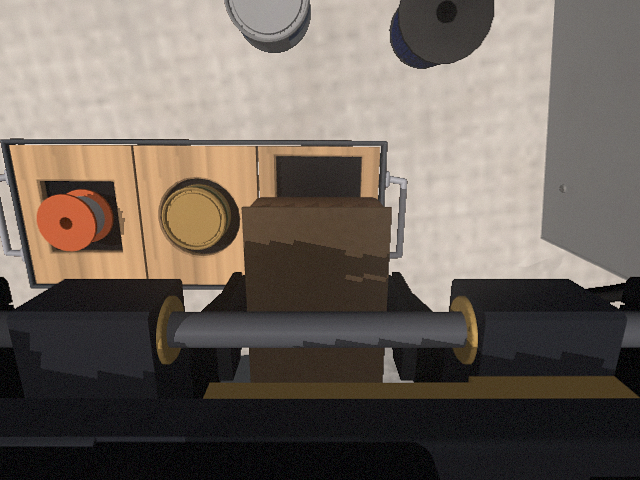

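View pics/s14z.png

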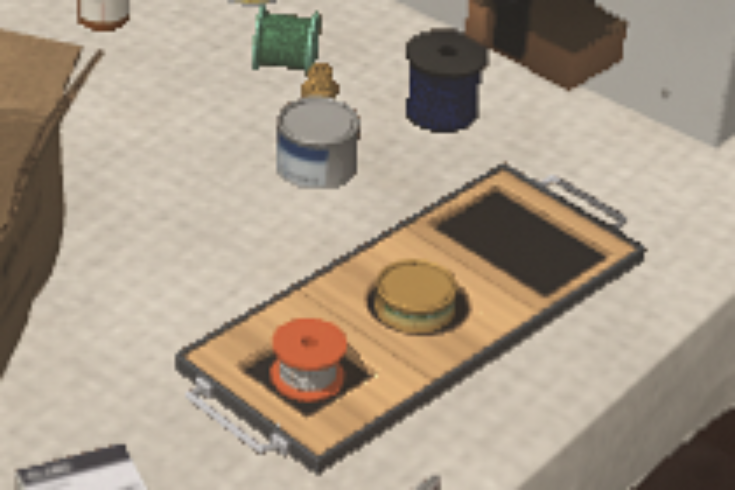

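Run:
```python
from h import *
s=ctrl.get_state()
q=w([(386,142),(4,143)],.016,"wrist",s)[:,:2]; d=q[1]-q[0]; print(q,np.hypot(*d),np.degrees(np.arctan2(*d[::-1])))
y=d/np.hypot(*d); x=np.array([y[1],-y[0]])
m=q.mean(0)-x*.067; print("caddy",m,"ob",m-y*.104)
p=w([(277,156),(362,157)],.014,"wrist",s)[:,:2]; print("ob far edge ctr",p.mean(0), p.mean(0)-x*.054)
```

```text
[[ 0.5533344  -0.1842236 ]
 [ 0.48895487  0.12545294]] 0.31629777422355165 101.74409776857323
caddy [ 0.45554718 -0.04302257] ob [ 0.47671544 -0.14484548]
ob far edge ctr [ 0.53061804 -0.13292122] [ 0.47774845 -0.14391242]
```

>>> play_rows([
  [0.6,-0.2,0.2,2,0],
  [0.6,0,0,4,0],
  [0.6,0,0,4,0],
  [0.6,0,0,3,0],
  [0.6,0,0,1.5,0],
  [0.6,0,0,0,0],
  [0.6,0,0,0,0],
])

```text
time: 26.15
position: [0.4794, -0.1438, 0.0457]
tool_rot: [3.125, 0.312, 0.003]
ft_force: [-0.2, -0.1, -1.4]
grip_width: 0.654
```

Run:
```python
from h import *
s,im=look("wrist","w15"); show(s);print(go(s,(.479,-.1425,.0268)))
look("scene","s15");look("top","t15")
a=cv2.imread("pics/s15.png")[160:300,270:480];b=cv2.imread("pics/t15.png")[200:340,300:510]; cv2.imwrite("pics/s15z.png",cv2.resize(np.hstack([a,b]),None,fx=1.9,fy=1.9))
```

```text
t 26.15 p [ 0.4794 -0.1438  0.0457] psi 11.42 q [ 1.06  0.3  -0.91  1.99  0.29  0.98 -1.36] F [-0.2 -0.1 -1.4] w 0.654
[-0.02 -0.14  1.89]
```

View pics/w15.png

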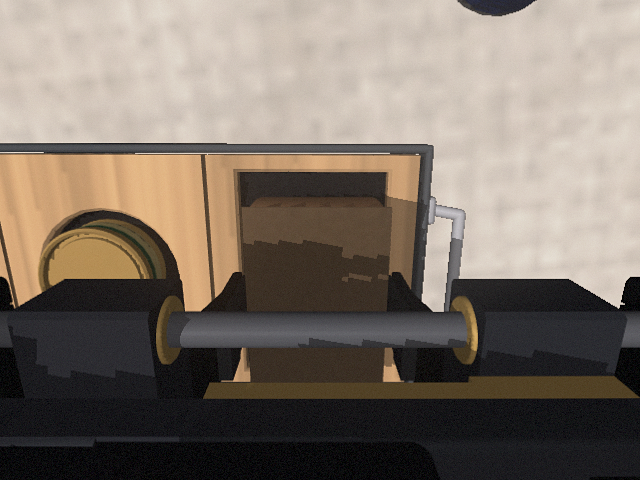

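View pics/s15z.png

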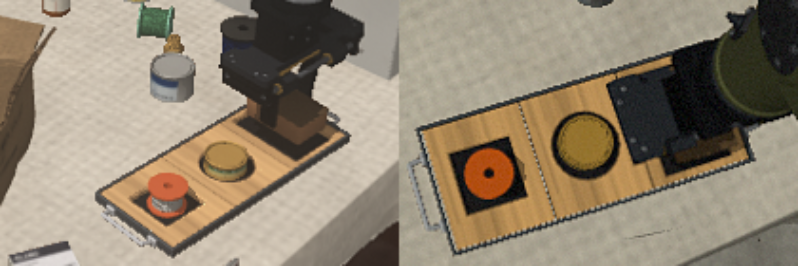

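Run:
```python
from h import *
s=ctrl.get_state(); R=cv2.Rodrigues(np.array(s["tool_rot"]))[0]
for z,px in((.014,[(236,170),(388,172)]),(.016,[(432,147)])):
    q=w(px,z,"wrist",s); print(((q-s["position"])@R*1000).round(1))
```

```text
[[ 54.1 -38.1  31.7]
 [ 53.1  34.5  31.8]]
[[64.9 54.  29.9]]
```

>>> play_rows([
  [0.6,0,-0.15,0.8,0],
  [0.6,0,0,0.7,0],
  [0.6,0,0,0.3,0],
  [0.6,0,0,0,0],
  [0.6,0,0,0,0],
])

```text
time: 26.92
position: [0.4779, -0.1421, 0.0264]
tool_rot: [-3.126, -0.312, 0.0]
ft_force: [0.2, -0.7, -0.3]
grip_width: 0.656
```

Run:
```python
from h import *
s,im=look("wrist","w16"); show(s)
```

```text
t 26.93 p [ 0.4779 -0.1421  0.0264] psi 11.4 q [ 1.04  0.33 -0.89  2.01  0.32  0.94 -1.39] F [ 0.2 -0.7 -0.3] w 0.656
```

View pics/w16.png

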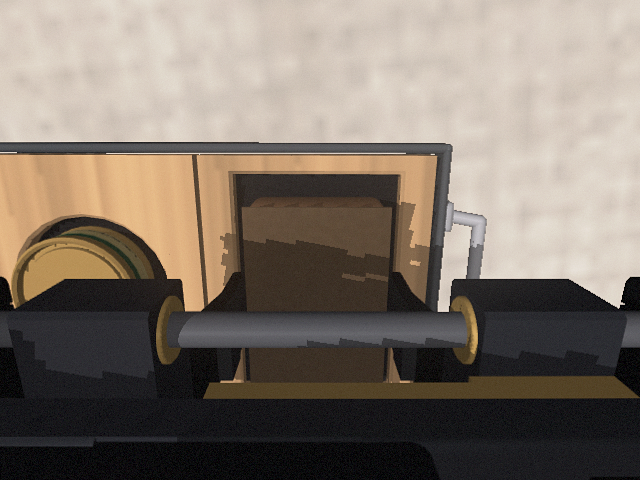

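Block is centred between the pocket's side walls (236–398 px around 243–392). Release and retreat upward.

>>> play_rows([
  [0.2,0,0,0,0],
  [0.2,0,0,0,0],
  [0.2,0,0,0,0],
  [0.2,0,0,-1.5,0],
  [0.2,0,0,-4,0],
  [0.2,0,0,-6,0],
  [0.2,-0.0,0,-6,0],
  [0.2,0,4,0,0],
  [0.2,0,5,0,0],
  [0.2,0,5,0,0],
  [0.2,0,5,0,0],
  [0.2,0,0,0,0],
  [0.2,0,0,0,0],
])

```text
time: 28.6
position: [0.5157, -0.3275, 0.2022]
tool_rot: [-3.125, -0.312, -0.001]
ft_force: [-0.3, 0.3, 0.3]
grip_width: 0.799
```

Run:
```python
from h import *
s,im=look("scene","s17"); show(s);look("top","t17")
a=cv2.imread("pics/s17.png")[140:300,270:480];b=cv2.imread("pics/t17.png")[200:360,300:510]; cv2.imwrite("pics/s17z.png",cv2.resize(np.hstack([a,b]),None,fx=1.9,fy=1.9,interpolation=cv2.INTER_CUBIC))
```

```text
t 28.6 p [ 0.5157 -0.3275  0.2022] psi 11.42 q [ 1.21  0.37 -0.87  1.57  0.29  1.33 -1.06] F [-0.3  0.3  0.3] w 0.799
```

View pics/s17z.png

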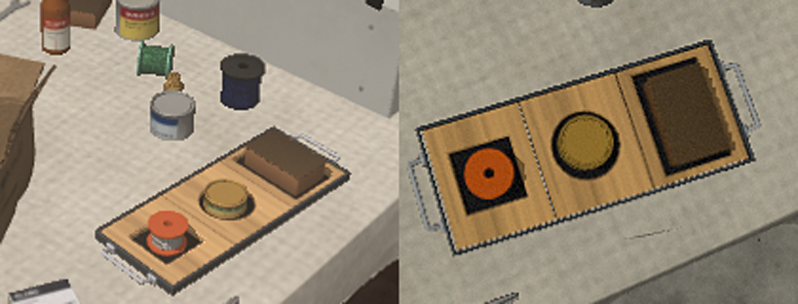

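View pics/t17.png

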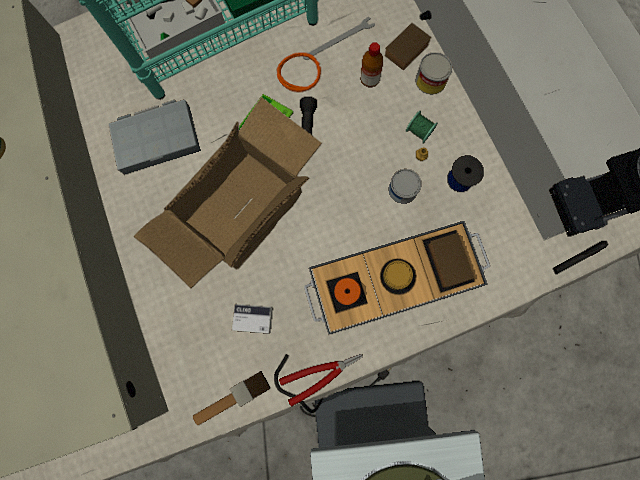

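The top view (347,292 / 398,276 / 452,258) shows all three pieces seated, and the decoys have not moved. The arm stopped close to the hood, so I'll back it off before handing in.

>>> play_rows([
  [0.2,0,-2,0,0],
  [0.2,0,-4,0,0],
  [0.2,0,-3,0,0],
  [0.2,0,0,0,0],
  [0.2,0,0,0,0],
])

```text
time: 29.32
position: [0.4975, -0.2399, 0.2018]
tool_rot: [3.124, 0.313, -0.001]
ft_force: [-1.1, -0.6, 1.1]
grip_width: 0.794
```

Run:
```python
from h import *
from bench import ticket
s=ctrl.get_state(); show(s); print(ticket.close_job())
```

```text
t 29.32 p [ 0.4975 -0.2399  0.2018] psi 11.43 q [ 1.22  0.23 -0.93  1.71  0.2   1.29 -1.12] F [-1.1 -0.6  1.1] w 0.794
the job is handed in; nothing more can be done
None
```

The kit is packed and handed in at 29.3 s. In the order asked, the flux tin went into the round pocket, the solder reel into the square pocket and the sanding block into the oblong pocket, with its long side along the insert's x.

- **Final pictures:** the scene and top views show all three pieces flat in their pockets and right way up. The putty tin, blue spool and switch carton appear where they started.
- **Gripper at hand-in:** it was open, empty and about 0.2 m up, with only about 1 N on the wrist force sensor.
- **Flux tin grasp:** the first one sat about 3 mm high and read 3–4 N of upward force. I opened, lowered the gripper and gripped again before lifting.
- **Grip widths:** the readings were 1–2 mm under nominal for the tin and reel, and matched for the block.
- **Oblong pocket position:** the estimates from different views disagreed by about 3 mm. I corrected it from a close wrist view before releasing the block.
- **Hood:** after releasing the block I backed the arm close to the hood. No contact force showed there, and I moved it clear before handing in.

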